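# Uncap the squeeze-tab sample canister

## Task

Take the cap off the sample canister: squeeze its two side tabs fully in and, keeping them squeezed, turn the cap anticlockwise (seen from above) until you feel it come up against its hidden stop, then lift it straight off. Never force it: do not push hard against the stop, and do not pull while it is still hooked (if it does not come, turn a little back from the stop). Set the cap down without dropping it, right way up and flat on the floor of the steel tray, let go of it, and leave the other things where they are.

Things in the scene. Friction and masses are not known exactly. Their poses are not given: they have to be found in the camera images.
- canister: Aluminium sample canister fixed to the bench: round flange 104 mm across and 8 mm high, body 74 mm across up to a flat shoulder at 70 mm, neck (inside the cap) with its rim at 100 mm. Origin: centre of its underside on the bench, z up. More than 35 N between cap and canister, from pressing, twisting or pulling, counts as forcing it.
- neck_rim (a point): Centre of the canister's neck rim, 100 mm above the bench, under the cap's top; z is the axis the cap turns about. Hidden lugs hold the cap down at first. Turned anticlockwise from above it meets a hidden stiff-sprung stop 27 to 87 degrees from the start (differs each time, only felt): 0.1 N m at first touch, then 0.14 N m more per degree. It lifts off only from 6 degrees before the stop: best 1 to 4 before.
- posts (a point): Top of the canister's lock posts at its +y side, midway between the two, 32.5 mm from the axis, 78 mm above the bench. Each pair (at +y and -y) is two posts 5 x 5 mm, 8 mm high on the shoulder, 12 mm apart, 30 to 35 mm from the axis. At the start a tab's foot sits in each pair (1 mm play) and locks the cap until both tabs are pressed in.
- cap: White round plastic cap, about 100 g, with two grey spring tabs. Origin: centre of its underside, 72 mm above the bench on the canister, axes along the canister's, z up. Skirt 50 mm across, about 1.5 mm radial play on the neck; flat top 33 mm above the origin. The tabs, at its +y and -y, are its handles: gripped from above, fingers closing along its y, they press in and the cap turns and lifts with them.
- cap_grip (a point): Point on the cap's axis, 32 mm above its origin, between the tabs, x and y as the cap's. Tabs: upright flat plates 18 mm wide (x), 3 mm thick, from 12 to 40 mm above the cap's origin, outer faces 66 mm apart when free, 56 mm when fully pressed; a 10 mm wide foot under each. Keep fingertips 8 mm or more above the cap's origin on the canister, to clear the posts. It turns easily until the stop.
- tab_left (a joint): how far the tab at the cap's +y is pressed in, m: 0 free, 0.005 fully in. A spring pushes it out: 3 N to start it, 10.5 N to hold it fully in; it has to be in by at least 0.004 for its foot to pass the posts.
- tab_right (a joint): the same for the tab at the cap's -y
- tray: Shallow steel tray fixed on the bench, 160 mm (its x) by 150 mm (its y), floor 3 mm thick, rim 10 mm high. Origin: centre of its underside, on the bench.
- squat_jar: Bystander, to be left alone: a plain amber glass screw jar, 64 mm across and 75 mm tall, no tabs. Origin: centre of its underside.
- beaker: Bystander, to be left alone: an empty glass beaker, 68 mm across, 85 mm tall. Origin: centre of its underside.
- vial: Bystander, to be left alone: a small glass vial, 26 mm across, 55 mm tall. Origin: centre of its underside.
- reagent: Bystander, to be left alone: a white plastic bottle, 72 mm across, 120 mm tall. Origin: centre of its underside.
- spatula: Bystander, to be left alone: a steel spatula lying flat, 180 mm long. Origin: at the middle of its length, on its underside.
- weight: Bystander, to be left alone: a steel knob weight, 28 mm across, 42 mm tall. Origin: centre of its underside.
- pill_box: Bystander, to be left alone: a small paper box, 60 x 40 x 22 mm. Origin: centre of its underside.
Mind the look-alikes: they are no part of the job. What is shaped like the cap but blue, orange or red is not meant.

How it is judged (in metres and radians):
On the way, in this order (a step that is already met when the one before it is completed fails the run):
1. with both tabs pressed in, the cap is turned past its lock posts, still down on the canister (value of joint each of tab_left, tab_right above 0.0035 m and angle between the x axis of cap and the x axis of canister, either way round above 0.2 rad and z of cap in the frame of canister below 0.077 m), for 0.1 s.
2. the cap is lifted clear off the canister's neck, upright (z of cap in the frame of canister above 0.105 m and angle between cap's own z axis and vertical below 0.4 rad), for 0.1 s.
At the end, for the whole second after the job is handed in: The cap stands right way up (within about 3 degrees) and flat on the tray's floor (underside within 6 mm of the tray's underside level, its centre within 55 mm in the tray's x and 50 mm in its y of the centre), at rest, released, both tabs sprung out again (x of cap in the frame of tray between -0.055 and 0.055 m and y of cap in the frame of tray between -0.05 and 0.05 m and z of cap in the frame of tray below 0.006 m and angle between cap's own z axis and vertical below 0.06 rad and linear speed of cap below 0.02 m/s and value of joint each of tab_left, tab_right below 0.001 m); the robot touches nothing.
It fails at once if the cap is forced: more than 35 N between the cap (with its tabs) and the canister (contact force between cap and canister above 35 N).
It fails at once if the cap is dropped: it moves faster than 0.5 m/s with no finger touching it (linear speed of cap above 0.5 m/s and contact force between the fingers and cap below 0.02 N).
It fails at once if another thing on the bench is shifted by more than 30 mm (distance of any of squat_jar, beaker, vial, reagent, spatula, weight, pill_box from where it was at the start of the episode above 0.03 m).
It also fails if it takes over 67 s, if anything falls off the work surface, if the arm or the gripper's body presses on something with over 40 N, if the wrist force passes 120 N, or if a joint passes its speed limit or range.

## Robot

A 6-joint arm with a two-finger parallel gripper is mounted at the origin on the work surface. World frame = base frame: x ahead of the robot, y to its left, z up, the work surface at z = 0. Lengths are in m, angles in degrees, forces in N, time in s.
With the tool pointing down it reaches from about 0.4 to 0.825 m from the base axis. Payload 7 kg.
Tool frame: the origin (TCP) lies at the centre of the arm's flange, where the gripper is bolted on; the fingertips stand 178 mm ahead of it and the grasp point (between the pads) lies 159 mm ahead of it (r.tips_ahead is the z of the fingertips in the tool frame, in m); z points along the fingers, y is the line along which they close (so a half turn about z gives the same grasp; the last joint's range is limited). The gripper opens to 88 mm and grips with 3 to 60 N. Pads are 19 mm wide; open, the fingers measure 130 mm over their backs; the gripper's body (78 mm by 193 mm) begins 47 mm behind the grasp point.
Start: joints at [-52.248, 20.546, 0.682, 0, -70.136, -16.507], TCP at [0.245, -0.629, 0.405] pointing down, gripper open.
Joint ranges: [-176.03, 176.03], [-82.01, 121.73], [-58.28, 71.71], [-173.87, 95.51], [-174.79, -0.11], [-173.66, 173.66]. Speed limits (degrees/s): [136.94, 136.94, 172.46, 180, 180, 180].

## Interface

Orientations are given as [roll, pitch, yaw] about the fixed x, y, z axes, in that order (R = Rz(yaw) Ry(pitch) Rx(roll)).
In Python, from plant import r gives the robot as it stands. The module is installed in compiled form; this text tells all that it offers.
- The arm moves only by the shell command python3 -m pendant 'ROWS' [FORCE]. ROWS is JSON, a list that holds one entry, the list of rows, each a list of 7 numbers: the shift along the tool's x, y, z in m, then the turn, a rotation vector about the tool's x, y, z in degrees, then the gripper command: -1 is shut, 1 is fully open, values between are in proportion. A call has 1 to 5 rows; each row is the pose to reach, as a shift and turn from the pose commanded when the call began, along the tool's axes at that moment; what a row does not reach only later rows make up. A row lasts 1/10 s, in which the tool goes at most 50 mm and 8.59 degrees, less where a joint would pass 70% of its speed; a pose out of reach is approached as far as the arm can. A call with a gripper value outside its range is refused whole. The fingers move at their own pace and stop on an object; FORCE is the grip in N (left out, the last holds). Time passes only in rows, so rows that repeat a pose let the fingers close. It gives the time, the measured TCP pose, the force, the opening and the grip force at its end, in the units of the state.
- r.get_state(): the state, without advancing time (a new reading comes with each control period).
- r.capture(name): name is "side" or "top"; returns the picture (384x512x3 uint8, red, green, blue); there is no depth.
- r.camera_params(name): a dict with "fx", "fy", "cx", "cy" (pixels), "R" (3x3) and "t" (3): a world point X has camera coordinates R X + t. Camera axes: x right, y down, z forward; pixel columns grow to the right and rows downward; lengths in m; the calibration is good to about 2 mm. A picture is of the moment at which its call begins. camera_params takes no time and is no camera call.
- r.close_job(): hands the job in; it is judged then, once.
The state is a dict: "time_s": time; "joints": joint angles; "qd": joint speeds; "joint_torque": joint torques, N m; "tcp_pos": TCP position; "eef_rot": TCP orientation; "contact_force": force on the tool from outside, world axes, zero at the start; "moment": the same for the moment, N m; "gripper_width": finger opening in m; "gripper_force": force on a finger pad.
Only numpy, scipy, OpenCV 4.12 (cv2) and the standard library are available. Lean on these libraries where they do the work, as an engineer would, in place of code of your own. Each camera call takes 0.05 s, during which the arm holds its last target. There are 200 camera calls.

## Working session

There is one attempt and no reset: what is moved stays moved. The work goes in short steps, Python scripts to look and compute and a shell command to move; the robot and the scene stay as the last step left them, time stands still between calls to the robot, and variables do not carry over. Pictures are saved under pics/ and viewed, at most 10 in all, crops included, and the job is handed in when it is done.

```bash
mkdir -p pics; python3 - <<'E'
from plant import r
import cv2
for n in("top","side"):
    cv2.imwrite(f"pics/{n}0.png",cv2.resize(r.capture(n)[:,:,::-1],(800,600),interpolation=cv2.INTER_CUBIC))
    print(n,r.camera_params(n))
print(r.get_state(), r.tips_ahead)
E
```

```text
top {'fx': 362.6624853975978, 'fy': 362.6624853975978, 'cx': 256.806545607133, 'cy': 192.10784892950213, 'R': array([[ 1.90961221e-02, -9.99817635e-01,  1.89180929e-04],
       [-9.91583320e-01, -1.89630835e-02, -1.28073891e-01],
       [ 1.28054123e-01,  2.25812601e-03, -9.91764610e-01]]), 't': array([-0.01029968,  0.58539574,  0.98365279])}
side {'fx': 429.6132758183292, 'fy': 429.6132758183292, 'cx': 257.8494113300264, 'cy': 190.3586679990699, 'R': array([[-0.9915344 , -0.12860359,  0.01790678],
       [-0.08852082,  0.56862245, -0.81782185],
       [ 0.09499263, -0.81248362, -0.57519281]]), 't': array([0.54491898, 0.13934323, 1.0035822 ])}
{'time_s': 0.1, 'joints': array([-5.22481340e+01,  2.05877644e+01,  6.40789124e-01, -1.90700403e-02,
       -7.01359805e+01, -1.65071818e+01]), 'qd': array([-0.00530408, -0.01850234,  0.14535939,  0.03810452, -0.00415915,
       -0.03560836]), 'joint_torque': array([-8.31576199e-04, -5.84162486e+01,  2.93752795e+01,  7.01555282e+00,
        1.01369881e-02, -4.82699227e-05]), 'tcp_pos': array([ 0.24453528, -0.62897249,  0.40382051]), 'eef_rot': array([ 1.79915369e+02, -6.38377645e-03, -1.58761804e+02]), 'contact_force': array([-0.9909841 ,  0.03318666,  0.56967783]), 'moment': array([0.00543393, 0.02190888, 0.01536953]), 'gripper_force': 0.0, 'gripper_width': 0.08780423477492638} 0.1781
```

View pics/top0.png

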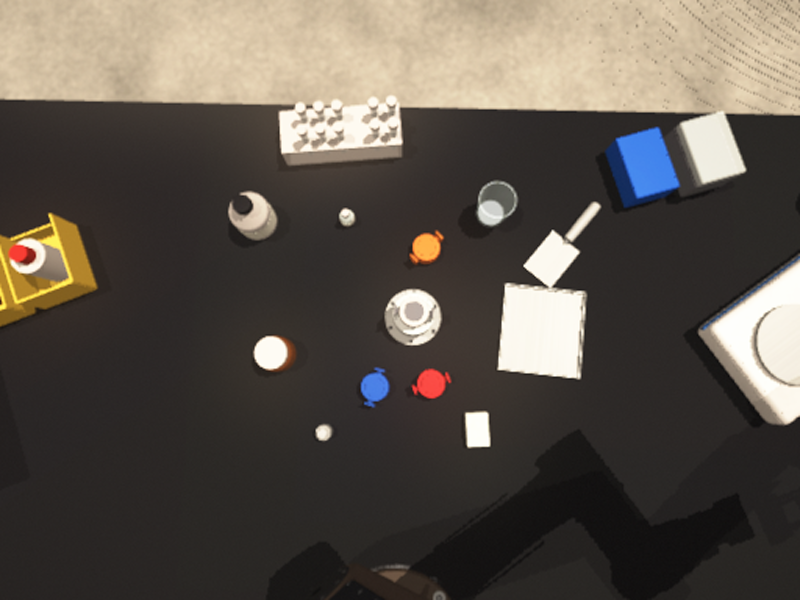

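View pics/side0.png

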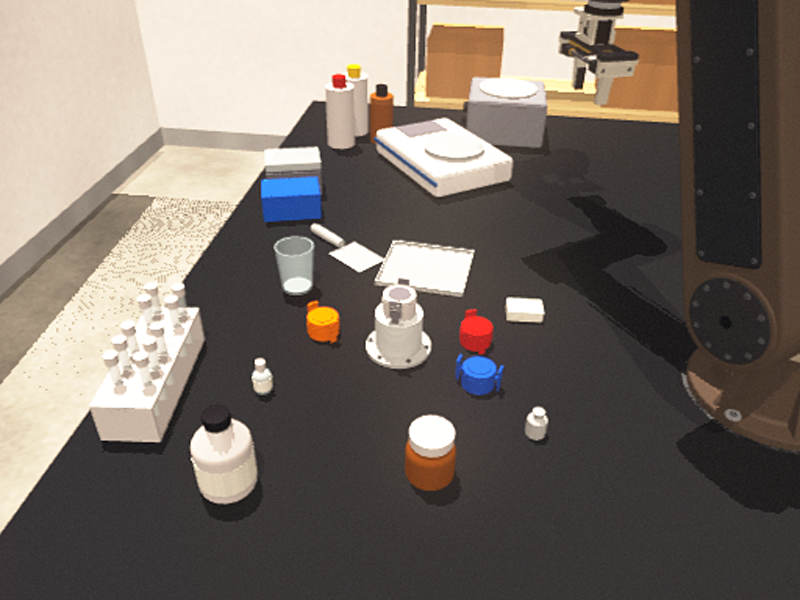

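The top view shows the canister at about (412,315), the tray at (543,331), and coloured decoy caps around the canister. I'll enlarge the canister in both views.

```bash
python3 - <<'E'
from plant import r
import cv2,numpy as np
a=r.capture("top")[180:225,240:290,::-1]; b=r.capture("side")[172:237,228:280,::-1]
A=cv2.resize(a,None,fx=8,fy=8,interpolation=cv2.INTER_CUBIC);B=cv2.resize(b,None,fx=7,fy=7,interpolation=cv2.INTER_CUBIC)
o=np.zeros((600,800,3),np.uint8);o[:360,:400]=A;o[:455,410:774]=B
cv2.imwrite("pics/z.png",o)
E
```

```text
(no output)
```

View pics/z.png

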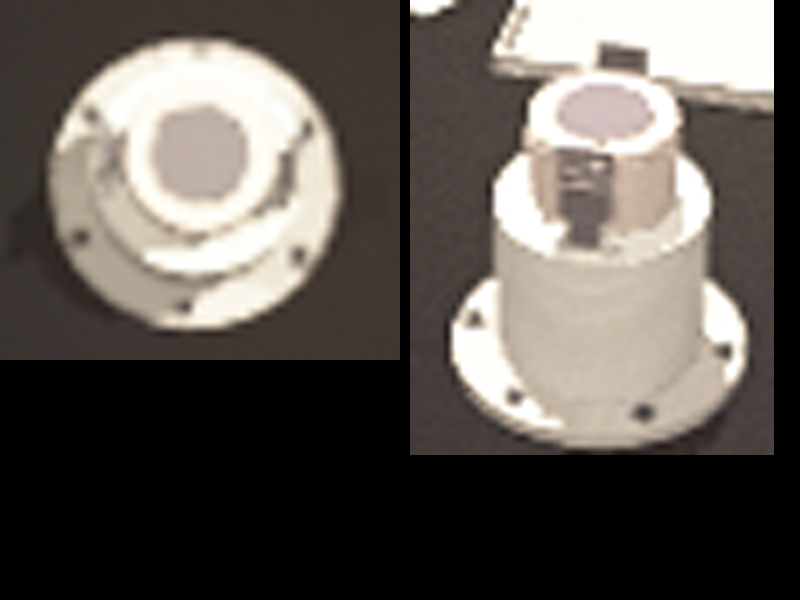

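The crops show the cap's grey disc centre at (200,152) in the top panel. The tabs are at left/right (112,155)/(287,175). In the side panel the tab tops are at (584,150) near and (624,43) far.

```bash
cat > h.py <<'E'
from plant import r
import numpy as np, cv2
def ray(n,uv,z):
    c=r.camera_params(n);R=np.array(c["R"]);t=np.array(c["t"])
    d=R.T@np.array([(uv[0]-c["cx"])/c["fx"],(uv[1]-c["cy"])/c["fy"],1]);o=-R.T@t
    return (o+d*(z-o[2])/d[2])[:2]
def proj(n,X):
    c=r.camera_params(n);p=c["R"]@np.array(X)+c["t"]
    return c["fx"]*p[0]/p[2]+c["cx"],c["fy"]*p[1]/p[2]+c["cy"]
E
python3 - <<'E'
from h import *
T=lambda x,y:((x+.5)/8-.5+240,(y+.5)/8-.5+180)
S=lambda x,y:((x-410+.5)/7-.5+228,(y+.5)/7-.5+172)
F=lambda x,y:((x+.5)*.64-.5,(y+.5)*.64-.5)
print("cap top",ray("top",T(200,152),.105),ray("side",S(605,111),.105))
print("flange",ray("top",T(195,183),.008),ray("side",S(599,340),.006))
a=ray("top",T(112,155),.1);b=ray("top",T(287,175),.1);print("tabs top",a,b,np.degrees(np.arctan2(*(a-b)[::-1])))
a=ray("side",S(584,150),.112);b=ray("side",S(624,43),.112);print("tabs side",a,b,(a+b)/2,np.hypot(*(a-b)),np.degrees(np.arctan2(*(a-b)[::-1])))
P=np.array([ray("top",F(*p),.01) for p in((505,284),(587,291),(580,379),(499,370))]);print(P,P.mean(0))
E
```

```text
cap top [ 0.56011083 -0.01992994] [ 0.55968798 -0.01904403]
flange [ 0.55963353 -0.02020857] [ 0.56035396 -0.01889114]
tabs top [0.55911942 0.00895023] [ 0.55359867 -0.0487922 ] 84.5385554971638
tabs side [0.56224154 0.01416515] [ 0.55745437 -0.05067067] [ 0.55984795 -0.01825276] 0.0650123056474411 85.77721942522896
[[ 0.62355193 -0.19070555]
 [ 0.61331239 -0.34278646]
 [ 0.45121549 -0.32636425]
 [ 0.46465519 -0.1790916 ]] [ 0.53818375 -0.25973697]
```

```bash
cat >> h.py <<'E'
from scipy.spatial.transform import Rotation as Ro
def go(x,y,z,yaw):
    s=r.get_state();R=Ro.from_euler('xyz',s["eef_rot"],degrees=True)
    G=Ro.from_euler('xyz',[180,0,yaw],degrees=True)
    print("shift",(R.inv().apply(np.array([x,y,z])-s["tcp_pos"])).round(4),"rot",(R.inv()*G).as_rotvec(degrees=True).round(2),"pos",s["tcp_pos"].round(4),s["eef_rot"].round(2),"t",s["time_s"],"j",s["joints"].round(1),"F",s["contact_force"].round(2),"M",s["moment"].round(3),"w",s["gripper_width"],s["gripper_force"])
E
python3 -c "
from h import *
go(.56,-.0195,.36,175.5)"
```

```text
shift [-0.5149  0.4538  0.0445] rot [ 5.000e-02 -2.000e-02  2.574e+01] pos [ 0.2445 -0.629   0.4041] [ 1.7995e+02 -1.0000e-02 -1.5876e+02] t 0.2 j [-52.2  20.6   0.7  -0.  -70.1 -16.5] F [ 0.8  -0.01 -0.41] M [ 0.043  0.015 -0.042] w 0.08782961379424507 0.0
```

```bash
python3 -m pendant '[[[-0.034,0.03,0.003,0,0,0,1],[-0.068,0.06,0.006,0,0,0,1],[-0.102,0.09,0.009,0,0,0,1],[-0.136,0.12,0.012,0,0,0,1],[-0.17,0.15,0.015,0,0,0,1]]]' 25
python3 -m pendant '[[[-0.034,0.03,0.003,0,0,0,1],[-0.068,0.06,0.006,0,0,0,1],[-0.102,0.09,0.009,0,0,0,1],[-0.136,0.12,0.012,0,0,0,1],[-0.17,0.15,0.015,0,0,0,1]]]'
python3 -m pendant '[[[-0.034,0.03,0.003,0,0,5,1],[-0.068,0.06,0.006,0,0,10,1],[-0.102,0.09,0.009,0,0,15,1],[-0.136,0.12,0.012,0,0,20,1],[-0.17,0.15,0.012,0,0,25.7,1]]]'
python3 -c "
from h import *
go(.56,-.0195,.30,175.5)"
```

```text
time_s: 0.7
tcp_pos: [0.3491, -0.4261, 0.3895]
eef_rot: [180.0, 0.0, -158.8]
contact_force: [1.3, -0.3, -0.1]
gripper_width: 0.0879
gripper_force: 0.0
time_s: 1.2
tcp_pos: [0.4531, -0.2245, 0.3748]
eef_rot: [-180.0, 0.0, -158.8]
contact_force: [0.7, 0.8, 0.8]
gripper_width: 0.0874
gripper_force: 0.0
time_s: 1.7
tcp_pos: [0.5572, -0.023, 0.3624]
eef_rot: [-180.0, -0.0, 175.4]
contact_force: [0.6, -0.7, 0.6]
gripper_width: 0.0879
gripper_force: 0.0
shift [-0.0026  0.0037  0.0624] rot [-0.   -0.02 -0.15] pos [ 0.5572 -0.023   0.3624] [-1.8000e+02 -2.0000e-02  1.7535e+02] t 1.7 j [  17.7   11.4  -17.8   -0.   -60.8 -112.4] F [ 0.58 -0.71  0.55] M [-0.113 -0.143 -0.027] w 0.08792712853537496 0.0
```

```bash
python3 -m pendant '[[[-0.001,0.002,0.02,0,0,0,1],[-0.0025,0.0037,0.04,0,0,0,1],[-0.0025,0.0037,0.062,0,0,0,1],[-0.0025,0.0037,0.062,0,0,0,1]]]'
python3 - <<'E'
from h import *
go(.56,-.0195,.263,175.5)
b=r.capture("side")[150:240,205:305,::-1]
cv2.imwrite("pics/b.png",cv2.resize(b,(650,585),interpolation=cv2.INTER_CUBIC))
E
```

```text
time_s: 2.1
tcp_pos: [0.5585, -0.0213, 0.2978]
eef_rot: [-179.9, -0.3, 175.5]
contact_force: [-0.2, -0.3, 0.3]
gripper_width: 0.0877
gripper_force: 0.0
shift [-0.0015  0.002   0.0348] rot [-0.08 -0.31  0.03] pos [ 0.5585 -0.0213  0.2978] [-179.92   -0.31  175.53] t 2.1 j [ 1.790e+01  1.520e+01 -2.220e+01 -1.000e-01 -5.290e+01 -1.123e+02] F [-0.22 -0.27  0.26] M [-0.061  0.053  0.008] w 0.0877189308603275 0.0
```

View pics/b.png

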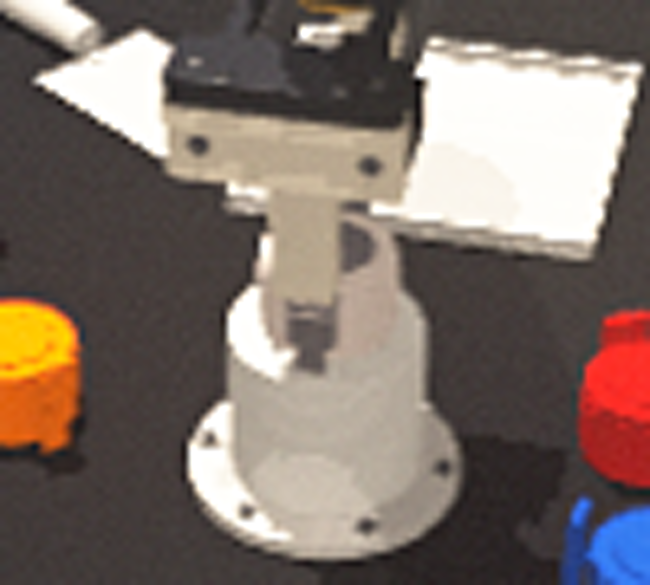

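The fingers straddle the cap in line with the tab: fingertip at (305,300), tab at (310,320). I'll descend now.

```bash
python3 -m pendant '[[[-0.001,0.001,0.012,0,0,0,1],[-0.001,0.001,0.024,0,0,0,1],[-0.001,0.001,0.034,0,0,0,1],[-0.001,0.001,0.034,0,0,0,1],[-0.001,0.001,0.034,0,0,0,0.6]]]'
python3 -m pendant '[[[0,0,0,0,0,0,0.5],[0,0,0,0,0,0,0.5],[0,0,0,0,0,0,0.45],[0,0,0,0,0,0,0.4],[0,0,0,0,0,0,0.4]]]'
python3 -c "
from h import *
go(.56,-.0195,.263,175.5)"
```

```text
time_s: 2.65
tcp_pos: [0.5607, -0.0206, 0.2665]
eef_rot: [-180.0, -0.0, 175.5]
contact_force: [0.3, -0.3, -0.1]
gripper_width: 0.0835
gripper_force: 0.0
time_s: 3.15
tcp_pos: [0.5609, -0.0204, 0.2672]
eef_rot: [180.0, 0.0, 175.6]
contact_force: [-1.3, 0.2, 3.5]
gripper_width: 0.0616
gripper_force: 6.2
shift [0.001  0.0009 0.0042] rot [0.01 0.05 0.05] pos [ 0.5609 -0.0204  0.2672] [1.7999e+02 5.0000e-02 1.7555e+02] t 3.15 j [  17.9   17.3  -24.     0.   -48.6 -112.4] F [-1.27  0.21  3.54] M [ 0.13   0.201 -0.001] w 0.06164385573311061 6.187886819243431
```

```bash
python3 -m pendant '[[[0,0,0,0,0,0,0.3],[0,0,0,0,0,0,0.2],[0,0,0,0,0,0,0.1],[0,0,0,0,0,0,-1],[0,0,0,0,0,0,-1]]]' 25
python3 -c "
from h import *
go(.56,-.0195,.267,175.5)"
```

```text
time_s: 3.65
tcp_pos: [0.5609, -0.0204, 0.2674]
eef_rot: [180.0, 0.1, 175.6]
contact_force: [-2.1, 0.2, 7.8]
gripper_width: 0.0548
gripper_force: 25.0
shift [0.001  0.0008 0.0004] rot [0.01 0.05 0.06] pos [ 0.5609 -0.0204  0.2674] [1.7999e+02 5.0000e-02 1.7556e+02] t 3.65 j [  17.9   17.3  -24.     0.   -48.7 -112.4] F [-2.13  0.16  7.76] M [0.279 0.757 0.03 ] w 0.0548296823279386 25.033227503299713
```

```bash
python3 -m pendant '[[[0,0,-0.0003,0,0,-2,-1],[0,0,-0.0003,0,0,-4,-1],[0,0,-0.0003,0,0,-6,-1],[0,0,-0.0003,0,0,-8,-1],[0,0,-0.0003,0,0,-8,-1]]]'
python3 -c "
from h import *
go(.56,-.0195,.267,175.5)"
```

```text
time_s: 4.15
tcp_pos: [0.561, -0.0204, 0.2674]
eef_rot: [180.0, 0.1, -176.4]
contact_force: [0.7, 0.7, 4.7]
gripper_width: 0.0551
gripper_force: 25.0
shift [0.001  0.001  0.0004] rot [0.   0.06 8.09] pos [ 0.561  -0.0204  0.2674] [ 1.8000e+02  6.0000e-02 -1.7641e+02] t 4.15 j [  17.9   17.3  -24.     0.   -48.7 -104.3] F [0.67 0.66 4.74] M [0.064 0.053 0.075] w 0.05508878359253093 25.023334622383118
```

```bash
python3 -m pendant '[[[0,0,-0.0002,0,0,-4,-1],[0,0,-0.0002,0,0,-8,-1],[0,0,-0.0002,0,0,-12,-1],[0,0,-0.0002,0,0,-15,-1],[0,0,-0.0002,0,0,-15,-1]]]'
python3 -c "
from h import *
go(.56,-.0195,.267,175.5)"
```

```text
time_s: 4.65
tcp_pos: [0.5609, -0.0204, 0.2674]
eef_rot: [-180.0, 0.0, -161.5]
contact_force: [-0.4, -1.2, 5.0]
gripper_width: 0.0553
gripper_force: 25.0
shift [0.0006 0.0012 0.0004] rot [-0.    0.04 23.04] pos [ 0.5609 -0.0204  0.2674] [-1.7999e+02  4.0000e-02 -1.6146e+02] t 4.65 j [ 17.9  17.3 -24.    0.  -48.7 -89.4] F [-0.45 -1.2   5.02] M [ 0.032 -0.048  0.022] w 0.05528045374535575 25.020689964294434
```

```bash
cat > chk.py <<'E'
from plant import r
import sys
s=r.get_state();m=s["moment"][2];print("yaw",s["eef_rot"][2].round(2),"Mz",m.round(3),"F",s["contact_force"].round(1),s["time_s"])
sys.exit(abs(m)>0.2)
E
P="python3 -m pendant"
$P '[[[0,0,0,0,0,-1,-1],[0,0,0,0,0,-2,-1],[0,0,0,0,0,-2,-1]]]' >/dev/null; python3 chk.py &&
$P '[[[0,0,0,0,0,-1,-1],[0,0,0,0,0,-2,-1],[0,0,0,0,0,-2,-1]]]' >/dev/null; python3 chk.py &&
$P '[[[0,0,0,0,0,-1,-1],[0,0,0,0,0,-2,-1],[0,0,0,0,0,-2,-1]]]' >/dev/null && python3 chk.py &&
$P '[[[0,0,0,0,0,-1,-1],[0,0,0,0,0,-2,-1],[0,0,0,0,0,-2,-1]]]' >/dev/null && python3 chk.py &&
$P '[[[0,0,0,0,0,-1,-1],[0,0,0,0,0,-2,-1],[0,0,0,0,0,-2,-1]]]' >/dev/null && python3 chk.py &&
$P '[[[0,0,0,0,0,-1,-1],[0,0,0,0,0,-2,-1],[0,0,0,0,0,-2,-1]]]' >/dev/null && python3 chk.py &&
$P '[[[0,0,0,0,0,-1,-1],[0,0,0,0,0,-2,-1],[0,0,0,0,0,-2,-1]]]' >/dev/null && python3 chk.py
```

```text
yaw -159.45 Mz -0.001 F [0.2 0.3 4.5] 4.95
yaw -159.45 Mz -0.001 F [0.2 0.3 4.5] 4.95False
False
```

```bash
sed -i 's/sys.exit(.*/sys.exit(int(abs(m)>0.2))/' chk.py
P="python3 -m pendant"
$P '[[[0,0,0,0,0,-1,-1],[0,0,0,0,0,-2,-1],[0,0,0,0,0,-2,-1]]]' >/dev/null && python3 chk.py &&
$P '[[[0,0,0,0,0,-1,-1],[0,0,0,0,0,-2,-1],[0,0,0,0,0,-2,-1]]]' >/dev/null && python3 chk.py &&
$P '[[[0,0,0,0,0,-1,-1],[0,0,0,0,0,-2,-1],[0,0,0,0,0,-2,-1]]]' >/dev/null && python3 chk.py &&
$P '[[[0,0,0,0,0,-1,-1],[0,0,0,0,0,-2,-1],[0,0,0,0,0,-2,-1]]]' >/dev/null && python3 chk.py &&
$P '[[[0,0,0,0,0,-1,-1],[0,0,0,0,0,-2,-1],[0,0,0,0,0,-2,-1]]]' >/dev/null && python3 chk.py &&
$P '[[[0,0,0,0,0,-1,-1],[0,0,0,0,0,-2,-1],[0,0,0,0,0,-2,-1]]]' >/dev/null && python3 chk.py &&
$P '[[[0,0,0,0,0,-1,-1],[0,0,0,0,0,-2,-1],[0,0,0,0,0,-2,-1]]]' >/dev/null && python3 chk.py &&
$P '[[[0,0,0,0,0,-1,-1],[0,0,0,0,0,-2,-1],[0,0,0,0,0,-2,-1]]]' >/dev/null && python3 chk.py &&
$P '[[[0,0,0,0,0,-1,-1],[0,0,0,0,0,-2,-1],[0,0,0,0,0,-2,-1]]]' >/dev/null && python3 chk.py &&
$P '[[[0,0,0,0,0,-1,-1],[0,0,0,0,0,-2,-1],[0,0,0,0,0,-2,-1]]]' >/dev/null && python3 chk.py
```

```text
yaw -157.45 Mz 0.009 F [0.  0.7 6.2] 5.25
yaw -155.45 Mz 0.026 F [ 0.  -0.4  5.5] 5.55
yaw -153.45 Mz 0.001 F [-0.3  0.9  5.3] 5.85
yaw -151.44 Mz 0.027 F [ 0.  -0.6  5.2] 6.15
yaw -149.45 Mz 0.022 F [ 0.2 -0.1  4.4] 6.45
yaw -147.45 Mz 0.041 F [-0.6 -0.7  5.3] 6.75
yaw -145.45 Mz -0.006 F [0.3 0.3 4.5] 7.05
yaw -143.45 Mz -0.012 F [-0.5  0.3  5. ] 7.35
yaw -141.44 Mz 0.008 F [ 0.1 -1.2  5.5] 7.65
yaw -139.45 Mz -0.024 F [ 0.4 -0.2  5.4] 7.95
```

```bash
P="python3 -m pendant"
$P '[[[0,0,0,0,0,-1,-1],[0,0,0,0,0,-2,-1],[0,0,0,0,0,-2,-1]]]' >/dev/null && python3 chk.py &&
$P '[[[0,0,0,0,0,-1,-1],[0,0,0,0,0,-2,-1],[0,0,0,0,0,-2,-1]]]' >/dev/null && python3 chk.py &&
$P '[[[0,0,0,0,0,-1,-1],[0,0,0,0,0,-2,-1],[0,0,0,0,0,-2,-1]]]' >/dev/null && python3 chk.py &&
$P '[[[0,0,0,0,0,-1,-1],[0,0,0,0,0,-2,-1],[0,0,0,0,0,-2,-1]]]' >/dev/null && python3 chk.py &&
$P '[[[0,0,0,0,0,-1,-1],[0,0,0,0,0,-2,-1],[0,0,0,0,0,-2,-1]]]' >/dev/null && python3 chk.py &&
$P '[[[0,0,0,0,0,-1,-1],[0,0,0,0,0,-2,-1],[0,0,0,0,0,-2,-1]]]' >/dev/null && python3 chk.py &&
$P '[[[0,0,0,0,0,-1,-1],[0,0,0,0,0,-2,-1],[0,0,0,0,0,-2,-1]]]' >/dev/null && python3 chk.py &&
$P '[[[0,0,0,0,0,-1,-1],[0,0,0,0,0,-2,-1],[0,0,0,0,0,-2,-1]]]' >/dev/null && python3 chk.py &&
$P '[[[0,0,0,0,0,-1,-1],[0,0,0,0,0,-2,-1],[0,0,0,0,0,-2,-1]]]' >/dev/null && python3 chk.py &&
$P '[[[0,0,0,0,0,-1,-1],[0,0,0,0,0,-2,-1],[0,0,0,0,0,-2,-1]]]' >/dev/null && python3 chk.py &&
$P '[[[0,0,0,0,0,-1,-1],[0,0,0,0,0,-2,-1],[0,0,0,0,0,-2,-1]]]' >/dev/null && python3 chk.py &&
$P '[[[0,0,0,0,0,-1,-1],[0,0,0,0,0,-2,-1],[0,0,0,0,0,-2,-1]]]' >/dev/null && python3 chk.py
```

```text
yaw -137.47 Mz -0.123 F [-0.8  0.8  6.3] 8.25
yaw -135.49 Mz -0.345 F [-1.2  1.6  6.2] 8.55
```

The stop was felt at yaw of about -137.6. I'll turn back to about 2.7° before it and lift gently.

```bash
P="python3 -m pendant"
sed -i 's/sys.exit(.*/print(s["tcp_pos"].round(4),s["gripper_width"]);sys.exit(int(abs(m)>0.2 or s["contact_force"][2]<-8))/' chk.py
$P '[[[0,0,0,0,0,2,-1],[0,0,0,0,0,4,-1],[0,0,0,0,0,4.8,-1],[0,0,0,0,0,4.8,-1]]]' >/dev/null && python3 chk.py &&
$P '[[[0,0,-0.0005,0,0,0,-1],[0,0,-0.001,0,0,0,-1],[0,0,-0.001,0,0,0,-1]]]' >/dev/null && python3 chk.py &&
$P '[[[0,0,-0.0005,0,0,0,-1],[0,0,-0.001,0,0,0,-1],[0,0,-0.001,0,0,0,-1]]]' >/dev/null && python3 chk.py &&
$P '[[[0,0,-0.0005,0,0,0,-1],[0,0,-0.001,0,0,0,-1],[0,0,-0.001,0,0,0,-1]]]' >/dev/null && python3 chk.py &&
$P '[[[0,0,-0.001,0,0,0,-1],[0,0,-0.002,0,0,0,-1],[0,0,-0.002,0,0,0,-1]]]' >/dev/null && python3 chk.py
```

```text
yaw -140.31 Mz -0.02 F [-0.3  0.4  6.9] 8.95
[ 0.5607 -0.0204  0.2674] 0.055305570922956244
yaw -140.28 Mz 0.022 F [ 0.6 -0.1 -1.6] 9.25
[ 0.5604 -0.0205  0.2676] 0.05471251529937162
yaw -140.26 Mz -0.013 F [ 1.  -0.4  0. ] 9.55
[ 0.5606 -0.0205  0.2691] 0.05531643573149259
yaw -140.26 Mz -0.012 F [-1.   0.2 -0.5] 9.85
[ 0.5607 -0.0205  0.2703] 0.05507806830155716
yaw -140.25 Mz -0.018 F [ 0.1 -0.1 -1.2] 10.15
[ 0.5608 -0.0205  0.2724] 0.05531032766348753
```

```bash
P="python3 -m pendant"
$P '[[[0,0,-0.003,0,0,0,-1],[0,0,-0.006,0,0,0,-1],[0,0,-0.009,0,0,0,-1],[0,0,-0.012,0,0,0,-1]]]' >/dev/null && python3 chk.py &&
$P '[[[0,0,-0.008,0,0,0,-1],[0,0,-0.018,0,0,0,-1],[0,0,-0.03,0,0,0,-1],[0,0,-0.045,0,0,0,-1],[0,0,-0.06,0,0,0,-1]]]' >/dev/null && python3 chk.py &&
$P '[[[0,0,-0.01,0,0,0,-1],[0,0,-0.015,0,0,0,-1],[0,0,-0.015,0,0,0,-1]]]' >/dev/null && python3 chk.py
python3 - <<'E'
from h import *
go(.538,-.26,.36,-140.3)
cv2.imwrite("pics/c.png",cv2.resize(r.capture("side")[80:240,180:340,::-1],(600,600),interpolation=cv2.INTER_CUBIC))
E
```

```text
yaw -140.26 Mz -0.036 F [-1.3 -0.1 -0.7] 10.55
[ 0.5607 -0.0205  0.2845] 0.05523084264538619
yaw -140.25 Mz -0.038 F [ 0.2  0.5 -1.5] 11.05
[ 0.5607 -0.0205  0.3457] 0.054894771461971865
yaw -140.25 Mz -0.063 F [-0.4 -0.2 -1.2] 11.35
[ 0.5608 -0.0205  0.36  ] 0.05490721258338393
shift [ 1.707e-01 -1.696e-01 -1.000e-04] rot [-0.03  0.08  0.05] pos [ 0.5608 -0.0205  0.36  ] [-1.7997e+02  8.0000e-02 -1.4025e+02] t 11.35 j [ 17.9  11.8 -17.6   0.  -60.5 -68.2] F [-0.36 -0.17 -1.25] M [ 0.037 -0.028 -0.063] w 0.05490721258338393 24.993313550949097
```

View pics/c.png

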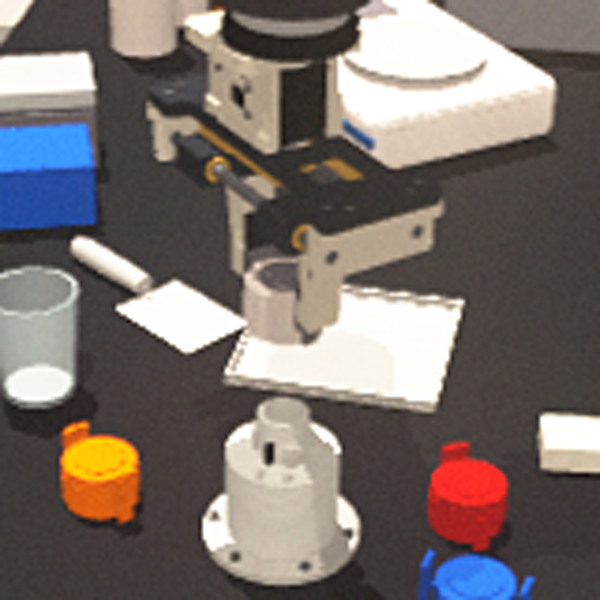

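The cap is held upright above the bare neck. Next I'll move it over the tray.

```bash
P="python3 -m pendant"
$P '[[[0.01,-0.01,0,0,0,0,-1],[0.03,-0.03,0,0,0,0,-1],[0.055,-0.055,0,0,0,0,-1],[0.08,-0.08,0,0,0,0,-1],[0.105,-0.105,0,0,0,0,-1]]]' >/dev/null
$P '[[[0.025,-0.025,0,0,0,0,-1],[0.045,-0.045,0,0,0,0,-1],[0.06,-0.06,0,0,0,0,-1],[0.066,-0.065,0,0,0,0,-1],[0.066,-0.065,0,0,0,0,-1]]]' >/dev/null
$P '[[[0,0,0.03,0,0,0,-1],[0,0,0.06,0,0,0,-1],[0,0,0.09,0,0,0,-1],[0,0,0.11,0,0,0,-1],[0,0,0.12,0,0,0,-1]]]' >/dev/null
$P '[[[0,0,0.015,0,0,0,-1],[0,0,0.022,0,0,0,-1],[0,0,0.025,0,0,0,-1],[0,0,0.025,0,0,0,-1]]]'
python3 - <<'E'
from h import *
go(.538,-.26,.198,-140.3)
for i in (1,):cv2.imwrite("pics/d.png",cv2.resize(r.capture("side")[100:220,190:340,::-1],(750,600),interpolation=cv2.INTER_CUBIC))
E
```

```text
time_s: 13.3
tcp_pos: [0.5381, -0.2603, 0.2144]
eef_rot: [-180.0, 0.0, -140.2]
contact_force: [-0.3, 0.5, -1.0]
gripper_width: 0.055
gripper_force: 25.0
shift [-0.0001  0.0003  0.0164] rot [-0.01  0.    0.07] pos [ 0.5381 -0.2603  0.2144] [-179.99    0.   -140.23] t 13.3 j [ -7.1  24.  -22.1   0.  -43.9 -43.1] F [-0.29  0.49 -1.02] M [0.05  0.055 0.058] w 0.05501933840280543 24.99332070350647
```

View pics/d.png

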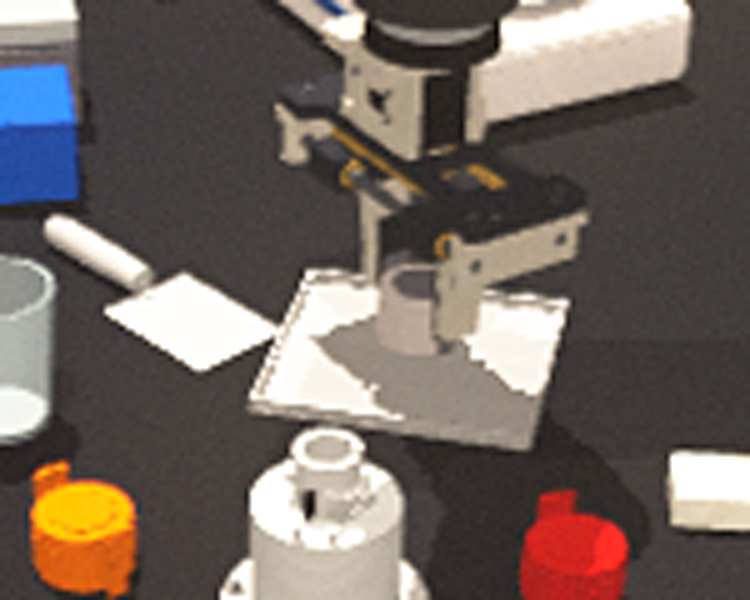

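The cap is over the tray's middle, its underside at about (415,350) and still a little above the floor. I'll lower it until it touches.

```bash
P="python3 -m pendant"
sed -i 's/sys.exit(.*/sys.exit(int(s["contact_force"][2]>2.5))/' chk.py
$P '[[[0,0,0.006,0,0,0,-1],[0,0,0.012,0,0,0,-1],[0,0,0.0135,0,0,0,-1],[0,0,0.0135,0,0,0,-1]]]' >/dev/null && python3 chk.py &&
$P '[[[0,0,0.001,0,0,0,-1],[0,0,0.001,0,0,0,-1],[0,0,0.001,0,0,0,-1]]]' >/dev/null && python3 chk.py &&
$P '[[[0,0,0.001,0,0,0,-1],[0,0,0.001,0,0,0,-1],[0,0,0.001,0,0,0,-1]]]' >/dev/null && python3 chk.py &&
$P '[[[0,0,0.001,0,0,0,-1],[0,0,0.001,0,0,0,-1],[0,0,0.001,0,0,0,-1]]]' >/dev/null && python3 chk.py &&
$P '[[[0,0,0.001,0,0,0,-1],[0,0,0.001,0,0,0,-1],[0,0,0.001,0,0,0,-1]]]' >/dev/null && python3 chk.py &&
$P '[[[0,0,0.001,0,0,0,-1],[0,0,0.001,0,0,0,-1],[0,0,0.001,0,0,0,-1]]]' >/dev/null && python3 chk.py
```

```text
yaw -140.26 Mz 0.035 F [-0.2 -0.6 -1.1] 13.75
[ 0.5377 -0.2605  0.2002] 0.05517246641355563
yaw -140.26 Mz 0.026 F [-0.  -0.5 -1.1] 14.05
[ 0.538  -0.2606  0.1997] 0.054959891628027994
yaw -140.26 Mz 0.049 F [ 1.2  0.1 -0.4] 14.35
[ 0.5379 -0.2605  0.1987] 0.05491395204256172
yaw -140.24 Mz -0.011 F [-2.1  0.8  6.5] 14.65
[ 0.538  -0.2605  0.1984] 0.0553152549940826
```

Contact came at z≈0.1984, as expected. Now I'll open gradually and retreat.

```bash
P="python3 -m pendant"
$P '[[[0,0,-0.0004,0,0,0,0.3],[0,0,-0.0004,0,0,0,0.4],[0,0,-0.0004,0,0,0,0.5],[0,0,-0.0004,0,0,0,0.6],[0,0,-0.0004,0,0,0,0.8]]]' | grep -E "grip|force"
$P '[[[0,0,0,0,0,0,1],[0,0,0,0,0,0,1],[0,0,0,0,0,0,1],[0,0,0,0,0,0,1],[0,0,0,0,0,0,1]]]' | grep -E "grip|force"
$P '[[[0,0,-0.01,0,0,0,1],[0,0,-0.03,0,0,0,1],[0,0,-0.06,0,0,0,1],[0,0,-0.1,0,0,0,1],[0,0,-0.14,0,0,0,1]]]' 
$P '[[[0,-0.03,-0.01,0,0,0,1],[0,-0.06,-0.01,0,0,0,1],[0,-0.09,-0.01,0,0,0,1],[0,-0.12,-0.01,0,0,0,1],[0,-0.12,-0.01,0,0,0,1]]]'
python3 - <<'E'
from h import *
a=r.capture("side")[100:220,190:340,::-1];b=r.capture("top")[170:250,300:390,::-1]
o=np.zeros((600,800,3),np.uint8);o[:320,:400]=cv2.resize(a,(400,320),interpolation=cv2.INTER_CUBIC);o[:355,400:]=cv2.resize(b,(400,355),interpolation=cv2.INTER_CUBIC)
cv2.imwrite("pics/e.png",o)
E
```

```text
contact_force: [0.4, -0.1, 0.5]
gripper_width: 0.0737
gripper_force: 0.0
contact_force: [-0.2, 1.2, 0.2]
gripper_width: 0.0879
gripper_force: 0.0
time_s: 16.15
tcp_pos: [0.5376, -0.2605, 0.3401]
eef_rot: [180.0, -0.0, -140.3]
contact_force: [0.9, -0.5, -0.1]
gripper_width: 0.0874
gripper_force: 0.0
time_s: 16.65
tcp_pos: [0.6159, -0.3551, 0.3478]
eef_rot: [-180.0, -0.0, -140.3]
contact_force: [-1.2, -0.5, -0.3]
gripper_width: 0.0874
gripper_force: 0.0
```

View pics/e.png

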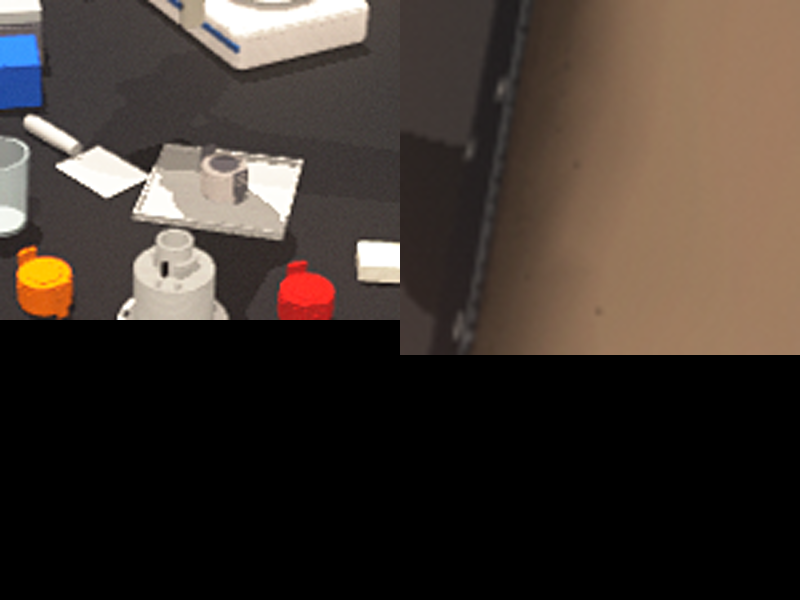

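The cap stands upright near the tray's centre, at (222,180) in the side crop. The gripper is clear, and the other things in view are where they were. The top view is blocked by the arm.

```bash
python3 -c "
from plant import r
print(r.close_job())"
```

```text
the job is handed in; nothing more can be done
None
```

The cap is off the canister and standing upright on the tray floor, released with the gripper clear, and the job is handed in at about 17 s of the 67 s allowed; no verdict came back.

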